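# Find the crowned plate by rocking a straightedge

### The arm

A 6-joint arm with a two-finger parallel gripper is mounted at the origin on a cart in front of the work surface, level with it; the furniture and walls round the work are solid. World frame = base frame: x ahead of the robot, y to its left, z up, the work surface at z = 0. Lengths are in mm, angles in degrees, forces in N, time in s.
With the tool pointing down it reaches from about 425 to 925 mm from the base axis. Payload 12.5 kg.
Tool frame: the origin (TCP) lies midway between the tips of the shut fingers; the grasp point (between the pads) lies 19 mm behind it; z points along the fingers, y is the direction in which the jaws open and shut (so a half turn about z gives the same grasp; the last joint's range is limited). The gripper opens to 85 mm and grips with 20 to 120 N. Pads are 22 mm wide; open, the fingers measure 114 mm over their backs; the gripper's body (76 mm by 85 mm) begins 54 mm behind the grasp point. The pads swing forward as they close: fully open they stand 13 mm farther back than shut.
Start: joints at [-75.665, 28.126, 89.318, -0, 62.55, -6.05], TCP at [217.737, -585.867, 195.727] pointing down, gripper open.
Joint ranges: [-177.58, 177.58], [-47.91, 125.51], [2.72, 160], [-65.01, 245.01], [3.68, 167.84], [-153.87, 153.87]. Speed limits (degrees/s): [127.2, 127.2, 159.86, 180, 180, 180].

### API

Orientations are given as [roll, pitch, yaw] about the fixed x, y, z axes, in that order (R = Rz(yaw) Ry(pitch) Rx(roll)).
In Python, from station import arm, camera, camera_info, recognise, trace gives the robot as it stands.
- The arm moves only by the shell command python3 -m pendant 'ROWS' [OPENING] [FORCE]. ROWS is JSON, a list of rows, each an object of numbers: "x", "y", "z": the shift along the world's x, y, z in m; "ax", "ay", "az": the turn, a rotation vector about the world's x, y, z in degrees. In form: [{"x": .., "y": .., "z": .., "ax": .., "ay": .., "az": ..}, ...]. A call has 1 to 12 rows; each row shifts and turns the commanded pose from where the row before left it; what a row does not reach is not made up. A row lasts 1/8 s, in which the tool goes at most 62.5 mm and 10.7 degrees, less where a joint would pass 70% of its speed; a pose out of reach is approached as far as the arm can. A call is refused whole if a number of a shift passes 0.0625 or a number of a turn 10.7, either way. A call with a gripper value outside its range is refused whole. OPENING is the closure, from -1 (fully open) to 1 (shut), set as the call begins (- or left out, the last holds). The fingers move at their own pace and stop on an object; FORCE is the grip in N (left out, the last holds). Time passes only in rows, so rows that do not move let the fingers close. It gives the time, the measured TCP pose, the force and the opening at its end, in the units of the state.
- arm.read_state(): the state, without advancing time (a new reading comes with each control period).
- camera(name): name is "side" or "top"; returns (picture, depth): 420x560x3 uint8, red, green, blue; 420x560 float32, mm along the optical axis (not along the pixel's ray), 0 where there is no reading.
- camera_info(name): a dict with "K" (3x3 intrinsics, pixels), "R" (3x3) and "t" (3): a world point X has camera coordinates R X + t. Camera axes: x right, y down, z forward; pixel columns grow to the right and rows downward; lengths in mm; the calibration is good to about 2 mm. A picture is of the moment at which its call begins. camera_info takes no time and is no camera call.
- arm.hand_in(): hands the job in, once; it reports no verdict.
Trained networks look in the newest picture that a camera, given by its name, has taken for a name from the list of things; names that differ only in an ending like _2 or _b are one class to them, and where a whole thing is asked for, a point or a joint stands for the part that bears it (a point fixed in the world has none). Each returns a list of dicts, best first, with "confidence" (0 to 1); they miss things now and then, are a little off and sometimes report something else, mostly with a low value. They report only what shows in the picture. A call takes as long as a camera call. They do not tell look-alikes from the thing itself.
- recognise(camera, query): "point" ([row, column] as shares, 0 to 1, of the picture: columns of its width, rows of its height, amid what is visible of it).
- trace(camera, query): "pixels" (420x560 bool, what is visible of it) and "point" ([row, column] as shares, 0 to 1, of the picture: columns of its width, rows of its height, amid what is visible of it).
The state is a dict: "t": time; "q": joint angles; "joint_velocities": joint speeds; "effort": joint torques, N m; "position": TCP position; "orientation": TCP orientation; "force": force on the tool from outside, world axes, zero at the start; "ft_torque": the same for the moment, N m; "grip_width": opening from 0.0 (shut) to 1.0 (fully open).
Only numpy, scipy, OpenCV 4.12 (cv2) and the standard library are available. Lean on these libraries where they do the work, as an engineer would, in place of code of your own. Each camera call takes 0.05 s, during which the arm holds its last target.

### The job

Of the two plates on the sprung board one is flat and one is crowned. Lay the steel straightedge across the middle of either plate, along the plate's long left-right direction, let go of it, and press it gently down onto the plate near its left end and then near its right end (about 8 N each, held for a moment, never more than 20 N) to find out whether it rocks. Then set the red tin from the front left on the sloping left end of the crowned plate, so that it touches nothing but that plate, and leave the straightedge lying across its plate.

Things in the scene. Friction and masses are not known exactly. Their poses are not given: they have to be found in the camera images.
- deck: Blue deck, 246 (x) by 168 (y) by 10 mm, on rubber mounts over a dark fixed base, within 0.2 rad of square to the robot; x points away from the robot, y left. Origin: centre of its underside, about 22 mm above the table. It sinks about 1 mm per 8 N pressed on it and springs back. Two bays along x, parted and edged by 5 mm wide strips 5.5 mm high, each hold a loose plate.
- bay_near (a point): Middle of the near bay (59 mm in -x from the deck's middle), on the upper face of its plate, 21 mm above the deck's origin; axes as the deck. Each bay holds an aluminium plate 110 (x) by 150 (y) mm, 11 mm thick in the middle. One is flat all over; the crowned one is level only within 22 mm of its middle in y, and falls off by 3 mm from there to its left and right edges (a slope of 0.057 rad).
- bay_far (a point): The same for the far bay (59 mm in +x). Which bay has the crowned plate changes from run to run. A bar laid along y rests level at the same height on both. Pressed 62 mm from the middle (never beyond 70), it is steady on the flat plate; on the crowned one that end first dips about 2 mm at about 2 N before it bears solidly, and comes back level when let go.
- straightedge_mid (a point): Steel straightedge, a bar 180 mm long (its y), 24 mm wide (its x), 14 mm high, 0.40 kg, with a dark dot near one end; at the start it lies on the table left of the deck, pointing roughly away from the robot. This point is its centre, 7 mm above its underside. Grip it across its 24 mm width at mid-length.
- straightedge: The same bar; origin at the centre of its underside, y along its length, x across, z up. Poses are not given while fingers touch it.
- red_tin_mid (a point): Small red lidded tin, 53 mm (its x) by 35 mm (its y), 14 mm high with a rounded lid, light, on the table at the front left. This point is its centre, 7 mm above its underside; grip it within 8 mm of its underside. It fits on a plate beside the straightedge if its 53 mm lie along the plate's y and the straightedge lies off the plate's middle, say 20 mm to one side in x.
- red_tin: The same tin; origin at the centre of its underside.
Mind the look-alikes: they are no part of the job. Of the things like the red_tin, leave any that is green or white; of the rest the smaller one is meant.

How it is judged:
By the outcome, as a careful person would: the job done as asked, in the order asked, and still so for the second after the job is handed in, with the robot touching nothing.
It also fails if it takes over 61 s, if anything falls off the work surface, if the arm or the gripper's body presses on something with over 40 N, if the wrist force passes 120 N, or if a joint passes its speed limit or range.

## Working session

There is one attempt and no reset: what is moved stays moved. The work goes in short steps, Python scripts to look and compute and a shell command to move; the robot and the scene stay as the last step left them, time stands still between calls to the robot, and variables do not carry over. Pictures are saved under pics/ and viewed, and the job is handed in when it is done.

```bash
mkdir -p pics; ls
python3 - <<'E'
from station import arm,camera,camera_info
import cv2,numpy as np
for n in("top","side"):
    p,d=camera(n); cv2.imwrite(f"pics/{n}0.png",p[:,:,::-1]); np.save(f"{n}_d.npy",d); np.save(f"{n}_p.npy",p)
    i=camera_info(n); print(n,i)
print(arm.read_state())
E
```

```text
pics
top {'K': array([[469.64421497,   0.        , 280.30430155],
       [  0.        , 469.64421497, 209.57271489],
       [  0.        ,   0.        ,   1.        ]]), 'R': array([[ 0.0034787 , -0.9998494 ,  0.01700207],
       [-0.9864784 , -0.00621708, -0.16377338],
       [ 0.16385442, -0.01620245, -0.98635146]]), 't': array([233.38815072, 546.25406195, 832.17323197])}
side {'K': array([[507.65999459,   0.        , 282.40645309],
       [  0.        , 507.65999459, 205.33801824],
       [  0.        ,   0.        ,   1.        ]]), 'R': array([[-0.82288164, -0.56801294,  0.01507016],
       [-0.47299718,  0.67005341, -0.57210323],
       [ 0.31486423, -0.47790138, -0.82004316]]), 't': array([583.88488907, 136.69139731, 830.94834837])}
{'t': 0.1, 'q': array([-7.56649248e+01,  2.81600556e+01,  8.93489821e+01, -2.09696210e-03,
        6.25521901e+01, -6.04876858e+00]), 'joint_velocities': array([-0.0492176 ,  0.00697222, -0.1513901 , -0.10524504,  0.00331146,
       -0.07315933]), 'effort': array([ 3.43862579e-03, -6.19445229e+01, -2.62023693e+01, -5.26181304e-05,
        2.88137657e-03,  1.82595153e-05]), 'position': array([ 217.65454575, -585.58867209,  195.17901419]), 'orientation': array([-1.79938917e+02, -4.60234891e-03,  2.03848089e+01]), 'force': array([-0.00187243, -0.02870904, -0.46211265]), 'ft_torque': array([0.04637932, 0.00308916, 0.04055106]), 'grip_width': 0.9997752396330836}
```

View pics/top0.png

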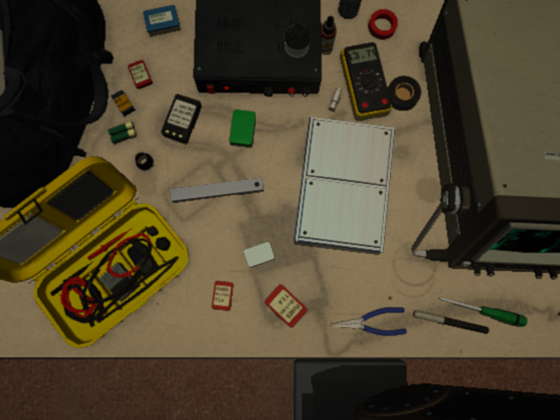

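View pics/side0.png

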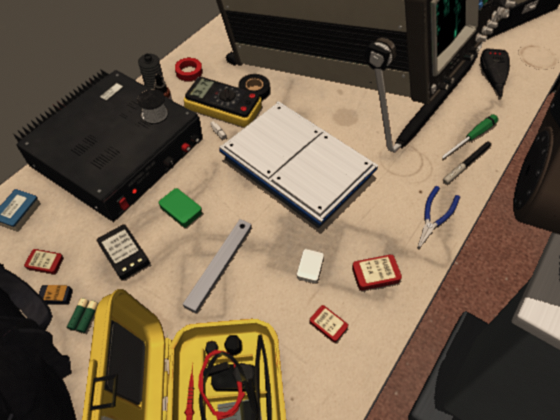

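The top picture (left in the image is +y) shows the deck at col 345,row 185, the bar at (215,190) with its dot at the right end, and three red tins: (222,295) small, (287,306) larger, and (140,74) small at the far left. The green tin is at (243,128) and the white one at (258,254). Next I'll measure them.

```bash
cat > h.py <<'E'
from station import arm,camera,camera_info,recognise,trace
import cv2,numpy as np
def onplane(n,rc,z):
    "pixels (u,v) array -> world at height z"
    i=camera_info(n); uv=np.atleast_2d(rc).astype(float)
    ray=np.c_[uv,np.ones(len(uv))]@np.linalg.inv(i["K"]).T
    R,t=i["R"],i["t"]; C=-R.T@t; d=ray@R
    return C+d*((z-C[2])/d[:,2])[:,None]
def proj(n,X):
    i=camera_info(n); c=np.atleast_2d(X)@i["R"].T+i["t"]; p=c@i["K"].T; return p[:,:2]/p[:,2:]
def rect(n,mask,z):
    m=mask.astype(np.uint8); k,l,s,_=cv2.connectedComponentsWithStats(m)
    b=1+np.argmax(s[1:,4]); c,_=cv2.findContours((l==b).astype(np.uint8),0,1)
    c=max(c,key=len)[:,0,:]
    w=onplane(n,c,z)[:,:2]
    r=cv2.minAreaRect(w.astype(np.float32)); return r
E
python3 - <<'E'
from h import *
for n in("top","side"):
    camera(n)
    for q,z in(("red_tin",12),("straightedge",14),("deck",40)):
        for r in trace(n,q)[:5]:
            p=r["point"]; print(n,q,round(r["confidence"],2),"px",int(p[1]*560),int(p[0]*420),"rect",rect(n,r["pixels"],z),r["pixels"].sum())
p=np.load("top_p.npy")
d=np.load("top_d.npy")
a=cv2.resize(p[270:330,190:320],None,fx=5,fy=5,interpolation=2)
b=cv2.resize(p[50:110,75:205],None,fx=5,fy=5,interpolation=2)
cv2.imwrite("pics/c1.png",np.vstack([a,b])[:,:,::-1])
E
```

```text
top red_tin 0.96 px 222 296 rect ((387.4112854003906, 343.0765380859375), (35.81129837036133, 52.337623596191406), 83.27800750732422) 517
top red_tin 0.83 px 284 307 rect ((368.65875244140625, 224.98965454101562), (71.83494567871094, 47.1533088684082), 45.86314392089844) 973
top red_tin 0.63 px 260 255 rect ((466.23736572265625, 276.43353271484375), (35.54381561279297, 53.98504638671875), 17.736543655395508) 512
top red_tin 0.63 px 240 125 rect ((715.3223876953125, 312.1369934082031), (47.02476119995117, 73.15819549560547), 83.09586334228516) 818
top straightedge 0.68 px 215 192 rect ((587.8927001953125, 357.828857421875), (27.98662567138672, 180.08456420898438), 7.741410255432129) 1226
top deck 0.65 px 327 180 rect ((597.9476928710938, 113.915283203125), (168.07705688476562, 247.5706329345703), 83.00099182128906) 1905
side red_tin 0.91 px 309 264 rect ((461.5425109863281, 281.5039367675781), (32.149410247802734, 57.75532150268555), 19.82687759399414) 591
side red_tin 0.59 px 328 322 rect ((385.22418212890625, 347.08392333984375), (37.971336364746094, 54.06630325317383), 84.10252380371094) 811
side red_tin 0.59 px 179 209 rect ((711.5723266601562, 313.586181640625), (50.89409637451172, 80.91908264160156), 82.000244140625) 1025
side straightedge 0.66 px 217 264 rect ((586.1639404296875, 362.5197448730469), (28.532197952270508, 181.53594970703125), 7.9647440910339355) 1656
side deck 0.56 px 290 196 rect ((566.3946533203125, 178.14993286132812), (287.9678039550781, 141.21258544921875), 25.960901260375977) 1246
```

View pics/c1.png

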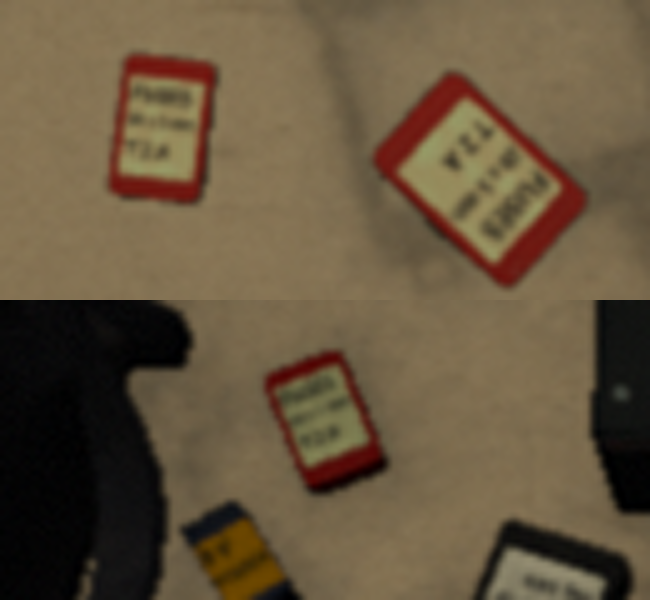

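Choice: the red tin at pixel (222,296). It measures 36×52 mm and lies front left. The one at (287,306) is 47×72 mm, the white (258,254) and green (243,128) ones are excluded, and the one at (140,74) is far left at the back, so it isn't front left. Next I'll refine the deck pose and check the plate profile and obstacles from depth.

Run:
```python
from h import *
p=np.load("top_p.npy"); 
def cloud(n):
    d=np.load(n+"_d.npy"); i=camera_info(n); v,u=np.mgrid[:420,:560]
    c=np.stack([(u-i["K"][0,2])/i["K"][0,0]*d,(v-i["K"][1,2])/i["K"][1,1]*d,d],-1)
    return (c-i["t"])@i["R"],d>0
W,ok=cloud("top")
for n in("top","side"):
    W,ok=cloud(n)
    m=ok&(W[...,2]>33)&(W[...,2]<60)&(abs(W[...,0]-598)<150)&(abs(W[...,1]-114)<110)
    m=cv2.morphologyEx(m.astype(np.uint8),2,np.ones((3,3)))
    r=rect(n,m,41); print(n,r)
    c=np.array([598,114.]);a=np.radians(-7);ex=np.array([np.cos(a),np.sin(a)]);ey=np.array([-ex[1],ex[0]])
    q=W[...,:2]-c; X=q@ex;Y=q@ey
    for nm,s in(("near",-59),("far",59)):
        print(n,nm,[ (yy,round(float(np.median(W[...,2][ok&(abs(X-s)<45)&(abs(Y-yy)<6)])),1), (ok&(abs(X-s)<45)&(abs(Y-yy)<6)).sum()) for yy in range(-66,67,12)])
# table height & obstacles
W,ok=cloud("top")
for n in("top","side"):
    W,ok=cloud(n)
    print("table z",np.median(W[...,2][ok&(abs(W[...,0]-470)<40)&(abs(W[...,1]-380)<30)]), "bar z",np.median(W[...,2][ok&(abs(W[...,0]-587)<6)&(abs(W[...,1]-360)<30)]))
    for x0 in range(420,780,40):
        print(x0,[int(np.max(W[...,2][k])) if (k:=ok&(abs(W[...,0]-x0)<20)&(abs(W[...,1]-y0)<10)).any() else None for y0 in range(-160,60,20)])
```

```text
top ((599.1611938476562, 112.73888397216797), (163.75767517089844, 242.8157501220703), 82.7101058959961)
top near [(-66, 43.0, np.int64(301)), (-54, 43.1, np.int64(314)), (-42, 42.8, np.int64(303)), (-30, 42.8, np.int64(305)), (-18, 43.1, np.int64(305)), (-6, 43.2, np.int64(302)), (6, 43.0, np.int64(303)), (18, 43.1, np.int64(306)), (30, 43.1, np.int64(301)), (42, 43.0, np.int64(303)), (54, 43.1, np.int64(305)), (66, 43.0, np.int64(305))]
top far [(-66, 40.7, np.int64(277)), (-54, 41.5, np.int64(282)), (-42, 41.8, np.int64(283)), (-30, 42.7, np.int64(277)), (-18, 43.1, np.int64(287)), (-6, 43.1, np.int64(282)), (6, 43.1, np.int64(288)), (18, 43.1, np.int64(289)), (30, 42.6, np.int64(285)), (42, 41.8, np.int64(290)), (54, 41.1, np.int64(279)), (66, 40.6, np.int64(287))]
side ((595.48046875, 118.57695007324219), (167.92958068847656, 244.9199981689453), 82.86481475830078)
side near [(-66, 43.9, np.int64(243)), (-54, 43.7, np.int64(244)), (-42, 43.6, np.int64(247)), (-30, 43.7, np.int64(248)), (-18, 43.4, np.int64(245)), (-6, 43.6, np.int64(270)), (6, 43.6, np.int64(263)), (18, 43.6, np.
[... 802 characters left out ...]
2, 282, 282, 282, 282, 281, 4, 4, 40, 44]
660 [267, 268, 268, 269, 270, 270, 268, 4, 4, 41, 44]
700 [258, 258, 257, 257, 256, 258, 257, 4, 4, 44, 43]
740 [243, 244, 244, 243, 244, 245, 239, 20, 20, 37, 39]
table z 0.7195774402131829 bar z 14.714927406113524
420 [191, 190, 189, 187, 189, 184, 167, 148, 4, 3, 4]
460 [260, 269, 272, 266, 300, 306, 293, 263, 71, 4, 39]
500 [5, 4, 277, 281, 4, 309, 317, 224, 223, 3, 44]
540 [4, 3, 4, 3, 3, 4, 302, 229, 225, 3, 45]
580 [3, 3, 3, 5, 3, 145, 286, 5, 4, None, 45]
620 [1, 3, 4, 3, 3, 137, 269, 4, 4, 38, 43]
660 [None, 3, 3, 3, 3, 155, 254, 4, 4, 40, 45]
700 [None, -3, 3, 4, 3, 220, 237, 4, 3, 42, 45]
740 [None, None, 0, 4, 4, 216, 221, 21, 21, 37, 38]
```

Run:
```python
from h import *
def cloud(n):
    d=np.load(n+"_d.npy"); i=camera_info(n); v,u=np.mgrid[:420,:560]
    c=np.stack([(u-i["K"][0,2])/i["K"][0,0]*d,(v-i["K"][1,2])/i["K"][1,1]*d,d],-1)
    return ((c-i["t"])@i["R"])[d>0]
for n in("top","side"):
    W=cloud(n)
    for z in range(20,340,25):
        k=(W[:,2]>z)&(W[:,2]<z+25)&(W[:,0]>400)&(W[:,0]<700)&(W[:,1]<25)&(W[:,1]>-42)
        if k.any():
            A=W[k]; j=A[:,1].argmax(); print(n,z,k.sum(),"x",A[:,0].min().round(),A[:,0].max().round(),"y",A[:,1].min().round(),A[:,1].max().round(),"at",A[j].round())
P=cv2.resize(np.load("side_p.npy")[20:220,200:440],None,fx=3,fy=3); cv2.imwrite("pics/c2.png",P[:,:,::-1])
```

```text
top 20 121 x 462.0 699.0 y -38.0 25.0 at [620.  25.  30.]
top 45 43 x 473.0 493.0 y -15.0 -9.0 at [480.  -9.  62.]
top 70 51 x 481.0 501.0 y -15.0 -10.0 at [490. -10.  74.]
top 95 52 x 490.0 509.0 y -16.0 -10.0 at [502. -10.  97.]
top 120 160 x 434.0 525.0 y -42.0 -11.0 at [505. -11. 123.]
top 145 333 x 435.0 527.0 y -42.0 -11.0 at [519. -11. 164.]
top 170 338 x 444.0 554.0 y -42.0 -11.0 at [525. -11. 170.]
top 195 587 x 451.0 560.0 y -42.0 -9.0 at [535.  -9. 204.]
top 220 703 x 460.0 556.0 y -42.0 -11.0 at [528. -11. 221.]
top 245 306 x 467.0 555.0 y -42.0 -34.0 at [473. -34. 251.]
top 270 292 x 475.0 553.0 y -42.0 -35.0 at [482. -35. 292.]
top 295 322 x 483.0 532.0 y -42.0 -35.0 at [484. -35. 297.]
top 320 3 x 491.0 494.0 y -42.0 -41.0 at [491. -41. 321.]
side 20 104 x 457.0 700.0 y -39.0 25.0 at [675.  25.  38.]
side 45 82 x 470.0 492.0 y -13.0 -6.0 at [472.  -6.  50.]
side 70 81 x 478.0 499.0 y -14.0 -7.0 at [492.  -7.  82.]
side 95 163 x 488.0 628.0 y -42.0 -6.0 at [495.  -6. 102.]
side 120 500 x 431.0 627.0 y -42.0 -7.0 at [505.  -7. 141.]
side 145 782 x 434.0 654.0 y -42.0 -8.0 at [513.  -8. 154.]
side 170 733 x 441.0 642.0 y -42.0 -8.0 at [520.  -8. 194.]
side 195 956 x 448.0 636.0 y -42.0 -6.0 at [534.  -6. 213.]
side 220 1026 x 457.0 634.0 y -42.0 -8.0 at [517.  -8. 224.]
side 245 849 x 465.0 612.0 y -42.0 -30.0 at [475. -30. 263.]
side 270 739 x 473.0 594.0 y -42.0 -32.0 at [480. -32. 293.]
side 295 312 x 480.0 540.0 y -42.0 -32.0 at [494. -32. 314.]
```

View pics/c2.png

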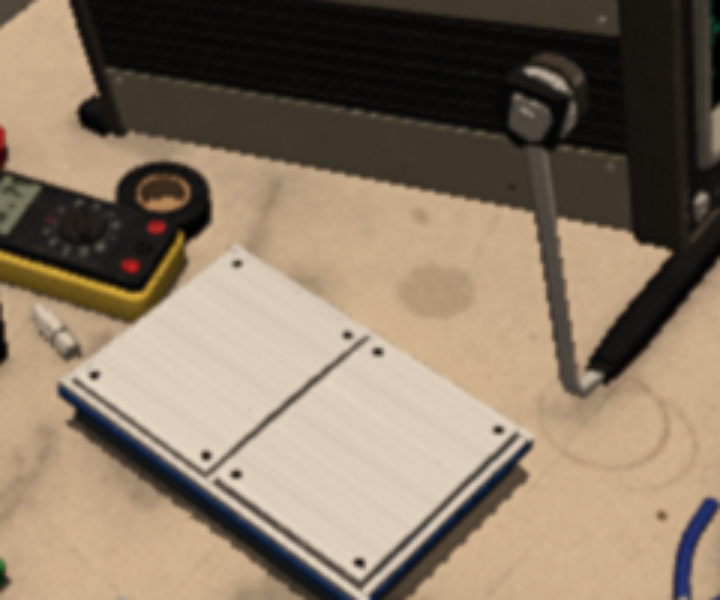

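The handle stops at y ≤ -6, so pressing the near plate's right end at y≈61 is clear. Depth also suggests the far plate is crowned (edges about 2.5 mm low) and the near one flat. The straightedge therefore goes on the near plate, and the press test will confirm it. First I go up and over.

```bash
python3 -m pendant '[{"z":0.06},{"z":0.06},{"z":0.06},{"z":0.06},{"x":0.029,"y":0.053,"az":7},{"x":0.029,"y":0.053,"az":7},{"x":0.029,"y":0.053,"az":7},{"x":0.029,"y":0.053,"az":7},{"x":0.029,"y":0.053,"az":7},{"x":0.029,"y":0.053,"az":7},{"x":0.029,"y":0.053,"az":7},{"x":0.029,"y":0.053,"az":7}]' -1 40
```

```text
invalid input at $[0]: expected keys x, y, z, ax, ay, az
```

```bash
python3 -m pendant '[{"x":0,"y":0,"z":0.06,"ax":0,"ay":0,"az":0},{"x":0,"y":0,"z":0.06,"ax":0,"ay":0,"az":0},{"x":0,"y":0,"z":0.06,"ax":0,"ay":0,"az":0},{"x":0,"y":0,"z":0.06,"ax":0,"ay":0,"az":0},{"x":0.029,"y":0.053,"z":0,"ax":0,"ay":0,"az":7},{"x":0.029,"y":0.053,"z":0,"ax":0,"ay":0,"az":7},{"x":0.029,"y":0.053,"z":0,"ax":0,"ay":0,"az":7},{"x":0.029,"y":0.053,"z":0,"ax":0,"ay":0,"az":7},{"x":0.029,"y":0.053,"z":0,"ax":0,"ay":0,"az":7},{"x":0.029,"y":0.053,"z":0,"ax":0,"ay":0,"az":7},{"x":0.029,"y":0.053,"z":0,"ax":0,"ay":0,"az":7},{"x":0.029,"y":0.053,"z":0,"ax":0,"ay":0,"az":7}]' -1 40
```

```text
t: 2.0
position: [450.3, -160.0, 436.0]
orientation: [180.0, 0.0, 76.6]
force: [0.9, -0.9, 0.3]
grip_width: 1.002
```

```bash
python3 -m pendant '[{"x":0.0152,"y":0.0577,"z":0,"ax":0,"ay":0,"az":2.34},{"x":0.0152,"y":0.0577,"z":0,"ax":0,"ay":0,"az":2.34},{"x":0.0152,"y":0.0577,"z":0,"ax":0,"ay":0,"az":2.34},{"x":0.0152,"y":0.0577,"z":0,"ax":0,"ay":0,"az":2.34},{"x":0.0152,"y":0.0577,"z":0,"ax":0,"ay":0,"az":2.34},{"x":0.0152,"y":0.0577,"z":0,"ax":0,"ay":0,"az":2.34},{"x":0.0152,"y":0.0577,"z":0,"ax":0,"ay":0,"az":2.34},{"x":0.0152,"y":0.0577,"z":0,"ax":0,"ay":0,"az":2.34},{"x":0.0152,"y":0.0577,"z":0,"ax":0,"ay":0,"az":2.34},{"x":0,"y":0,"z":-0.06,"ax":0,"ay":0,"az":0},{"x":0,"y":0,"z":-0.06,"ax":0,"ay":0,"az":0},{"x":0,"y":0,"z":-0.06,"ax":0,"ay":0,"az":0}]'
python3 - <<'E'
from h import *
for n in("top","side"):
    p,d=camera(n); cv2.imwrite(f"pics/{n}1.png",p[:,:,::-1])
s=arm.read_state(); print(s["t"],s["position"],s["orientation"],s["q"])
E
```

```text
t: 3.5
position: [586.2, 357.5, 253.9]
orientation: [180.0, -0.0, 97.5]
force: [1.7, 1.4, -0.9]
grip_width: 1.003
3.6 [584.2923131  356.36392032 249.36308228] [-179.40823012    0.19928283   97.44758636] [ 2.58546899e+01  3.10857831e+01  7.55690800e+01 -2.30829726e-03
  7.39695558e+01  1.84087822e+01]
```

View pics/side1.png

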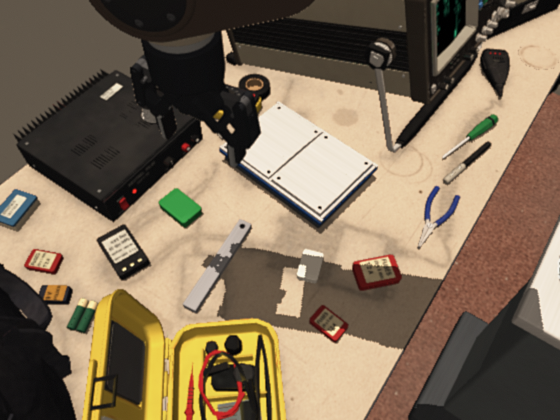

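The gripper hovers above the bar's area at (215,150) and nothing has been disturbed. I'm going down.

```bash
python3 -m pendant '[{"x":0,"y":0.001,"z":-0.06,"ax":0,"ay":0,"az":0},{"x":0,"y":0,"z":-0.06,"ax":0,"ay":0,"az":0},{"x":0,"y":0,"z":-0.06,"ax":0,"ay":0,"az":0},{"x":0,"y":0,"z":-0.03,"ax":0,"ay":0,"az":0},{"x":0,"y":0,"z":0,"ax":0,"ay":0,"az":0},{"x":0,"y":0,"z":0,"ax":0,"ay":0,"az":0}]'
python3 - <<'E'
from h import *
for n in("top","side"):
    p,d=camera(n); 
    c=p[130:270,130:330] if n=="top" else p[180:340,130:330]
    cv2.imwrite(f"pics/{n}2.png",cv2.resize(c,None,fx=3.5,fy=3.5)[:,:,::-1])
s=arm.read_state(); print(s["t"],s["position"],s["orientation"],s["force"])
E
```

```text
t: 4.35
position: [588.1, 359.2, 48.6]
orientation: [179.8, -0.1, 97.4]
force: [0.8, 0.1, 0.1]
grip_width: 1.006
4.45 [587.77932788 359.03710999  48.43434776] [ 1.79791714e+02 -6.83566528e-02  9.74472275e+01] [-0.26617772  0.80518601 -0.19158744]
```

View pics/side2.png

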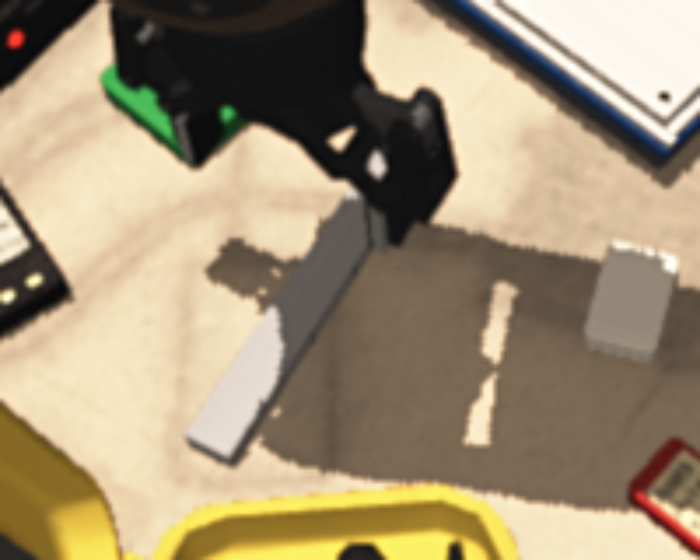

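View pics/top2.png

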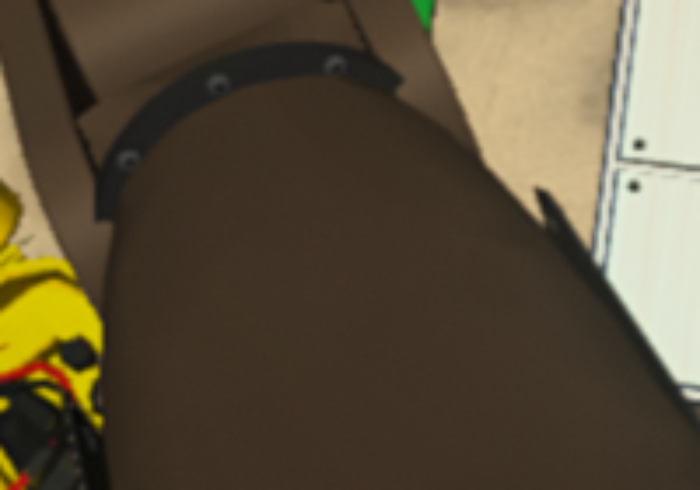

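```bash
python3 -m pendant '[{"x":0,"y":0.001,"z":-0.02,"ax":0,"ay":0,"az":0},{"x":0,"y":0,"z":-0.02,"ax":0,"ay":0,"az":0},{"x":0,"y":0,"z":-0.003,"ax":0,"ay":0,"az":0},{"x":0,"y":0,"z":0,"ax":0,"ay":0,"az":0}]'
python3 -m pendant '[{"x":0,"y":0,"z":0,"ax":0,"ay":0,"az":0}]'
```

```text
t: 4.95
position: [586.4, 359.3, 2.1]
orientation: [-180.0, 0.0, 97.4]
force: [0.3, 0.3, -0.3]
grip_width: 0.999
t: 5.08
position: [586.8, 359.6, 3.1]
orientation: [180.0, -0.0, 97.4]
force: [-0.0, 0.0, 1.2]
grip_width: 1.0
```

```bash
python3 -m pendant '[{"x":0,"y":0,"z":0,"ax":0,"ay":0,"az":0},{"x":0,"y":0,"z":0,"ax":0,"ay":0,"az":0},{"x":0,"y":0,"z":0,"ax":0,"ay":0,"az":0},{"x":0,"y":0,"z":0,"ax":0,"ay":0,"az":0},{"x":0,"y":0,"z":0,"ax":0,"ay":0,"az":0},{"x":0,"y":0,"z":0,"ax":0,"ay":0,"az":0}]' 1 70
```

```text
t: 5.82
position: [586.5, 359.4, 2.7]
orientation: [180.0, 0.0, 97.4]
force: [-0.3, -0.1, -0.1]
grip_width: -0.003
```

Run:
```python
from h import *
p,d=camera("side"); 
cv2.imwrite(f"pics/side3.png",cv2.resize(p[180:340,130:330],None,fx=3.5,fy=3.5)[:,:,::-1])
s=arm.read_state(); print(s)
```

```text
{'t': 5.875, 'q': array([ 2.60030447e+01,  4.53778762e+01,  8.83750729e+01, -2.75728215e-03,
        4.62406544e+01,  1.85614143e+01]), 'joint_velocities': array([ 0.11960937,  0.04234988, -0.00560853,  0.05198141, -0.02030439,
       -0.01896317]), 'effort': array([ 3.34291144e-04, -7.40913963e+01, -2.02742028e+01, -7.25490963e-05,
        7.23941648e-04, -2.58705757e-05]), 'position': array([586.5561116 , 359.43223836,   2.72521585]), 'orientation': array([ 1.79993302e+02, -1.48069457e-04,  9.74435373e+01]), 'force': array([ 0.62332129,  0.64193913, -0.00390053]), 'ft_torque': array([-0.00479418,  0.00389683,  0.02515039]), 'grip_width': -0.002706651299023585}
```

View pics/side3.png

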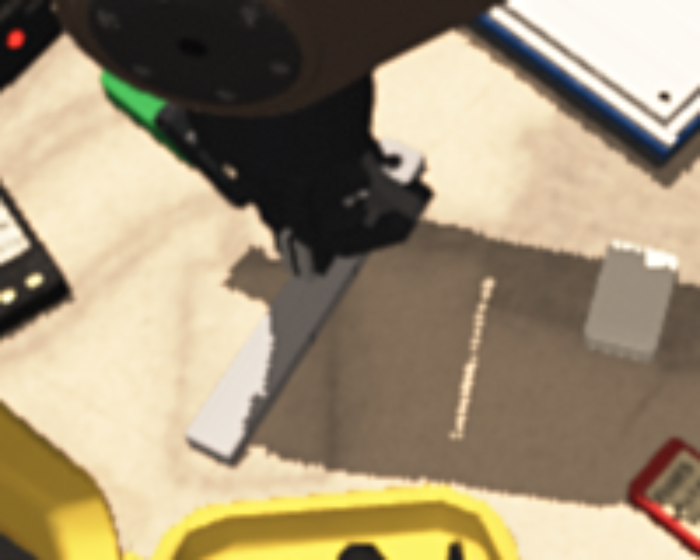

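The reported opening of 0 doesn't fit a 24 mm bar, and the picture leaves it open: the fingertips at (310,265) are close around the bar. I'll test with a small lift.

```bash
python3 -m pendant '[{"x":0,"y":0,"z":0.015,"ax":0,"ay":0,"az":0},{"x":0,"y":0,"z":0.015,"ax":0,"ay":0,"az":0},{"x":0,"y":0,"z":0,"ax":0,"ay":0,"az":0},{"x":0,"y":0,"z":0,"ax":0,"ay":0,"az":0}]'
python3 - <<'E'
from h import *
p,d=camera("side"); 
cv2.imwrite(f"pics/side4.png",cv2.resize(p[180:340,130:330],None,fx=3.5,fy=3.5)[:,:,::-1])
E
```

```text
t: 6.38
position: [586.5, 359.4, 32.9]
orientation: [180.0, -0.0, 97.4]
force: [-0.6, 0.3, -0.3]
grip_width: 0.002
```

View pics/side4.png

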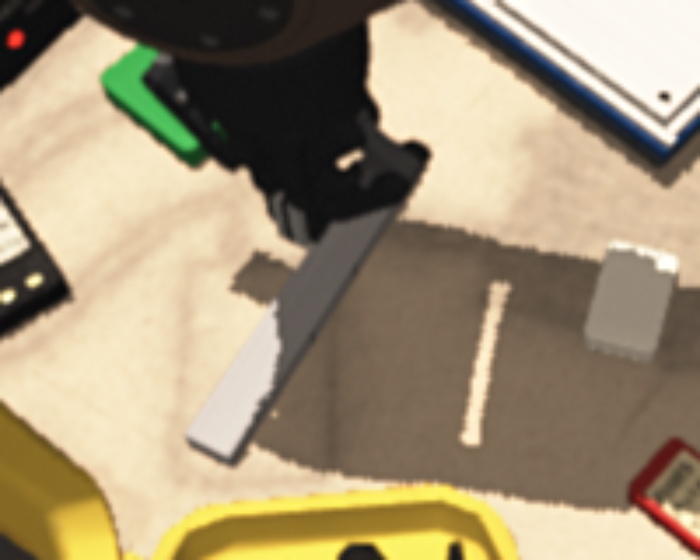

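Run:
```python
from h import *
print(proj("side",[[586.5,359.4,33],[586.5,359.4,2.7],[586.5,359.4,14],[586.5,359.4,14+30],[586.5,359.4,63]]))
p,d=camera("side"); cv2.imwrite("pics/side5.png",cv2.resize(p[215:275,185:275],None,fx=8,fy=8,interpolation=2)[:,:,::-1])
i=camera_info("side")
for (u,v) in [(216,249),(214,247),(222,245),(228,235),(212,240)]:
    z=d[v,u]; c=np.array([(u-i["K"][0,2])/i["K"][0,0]*z,(v-i["K"][1,2])/i["K"][1,1]*z,z]); print(u,v,i["R"].T@(c-i["t"]))
```

```text
[[218.77362298 255.81602597]
 [220.37678695 264.78169566]
 [219.7900987  261.50065068]
 [218.16721437 252.42469518]
 [217.08725373 246.38503201]]
216 249 [578.75464116 369.63219062  77.09431249]
214 247 [581.47239872 370.42259246  81.55436292]
222 245 [572.68460898 361.72117465  84.01779554]
228 235 [553.72433894 365.16693273 135.2966795 ]
212 240 [582.3385962  370.95733018 102.02771607]
```

View pics/side5.png

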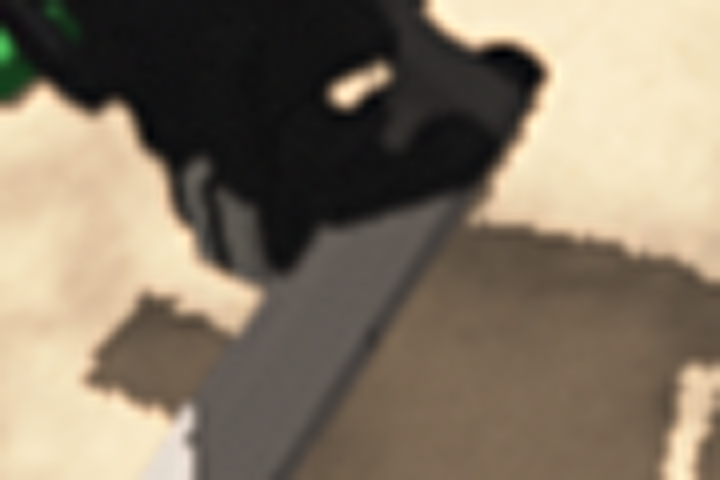

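Run:
```python
from h import *
i=camera_info("side"); p,d=camera("side"); v,u=np.mgrid[:420,:560]
c=np.stack([(u-i["K"][0,2])/i["K"][0,0]*d,(v-i["K"][1,2])/i["K"][1,1]*d,d],-1)
W=(c-i["t"])@i["R"]
k=(d>0)&(abs(W[...,0]-586)<60)&(abs(W[...,1]-359)<60)&(W[...,2]>20)
A=W[k]; U=np.c_[u[k],v[k]]; o=A[:,2].argsort()[:25]
for j in o: print(U[j],A[j].round(1))
```

```text
[217 251] [578.8 368.3  69. ]
[218 250] [578.2 366.5  70.2]
[218 249] [578.3 366.   72.5]
[215 250] [580.9 370.1  72.5]
[213 249] [584.3 370.6  73. ]
[216 250] [578.8 369.9  74.4]
[218 248] [578.4 365.6  74.8]
[210 247] [589.4 371.3  75. ]
[214 249] [582.1 370.7  75.2]
[217 250] [577.2 369.4  75.3]
[207 242] [598.6 367.2  75.4]
[217 249] [578.2 368.1  75.5]
[212 248] [585.5 371.2  75.6]
[211 248] [586.7 372.1  75.7]
[209 246] [591.4 371.2  75.8]
[211 247] [587.7 370.8  75.9]
[220 249] [574.2 365.8  76.2]
[216 249] [579.1 369.4  76.4]
[215 249] [580.1 370.4  76.8]
[208 243] [595.5 368.3  76.9]
[213 248] [583.4 371.1  77.5]
[217 248] [578.3 367.7  77.9]
[212 247] [585.4 370.8  78.2]
[210 246] [589.  371.3  78.3]
[219 248] [575.5 366.2  78.6]
```

The bar stayed down. The depth image puts the shut fingertips at z≈73 while the reported TCP is at 33, so the tips sit about 40 mm higher than reported and the fingers closed above the bar. I'll calibrate the height by gently touching the bar's top (z=14) with the shut fingers.

```bash
python3 -m pendant '[{"x":0,"y":0,"z":-0.03,"ax":0,"ay":0,"az":0},{"x":0,"y":0,"z":-0.016,"ax":0,"ay":0,"az":0},{"x":0,"y":0,"z":0,"ax":0,"ay":0,"az":0},{"x":0,"y":0,"z":-0.003,"ax":0,"ay":0,"az":0},{"x":0,"y":0,"z":0,"ax":0,"ay":0,"az":0}]'
python3 - <<'E'
from h import *
i=camera_info("side"); p,d=camera("side"); v,u=np.mgrid[:420,:560]
c=np.stack([(u-i["K"][0,2])/i["K"][0,0]*d,(v-i["K"][1,2])/i["K"][1,1]*d,d],-1)
W=(c-i["t"])@i["R"]
k=(d>0)&(abs(W[...,0]-586)<30)&(W[...,1]>355)&(W[...,1]<374)&(W[...,2]>17)
A=W[k]; o=A[:,2].argsort()[:20]
print(A[o].round(0)); print(arm.read_state()["position"])
cv2.imwrite("pics/side6.png",cv2.resize(p[215:285,175:275],None,fx=8,fy=8,interpolation=2)[:,:,::-1])
E
```

```text
t: 7.15
position: [586.8, 359.6, -15.7]
orientation: [179.9, -0.0, 97.4]
force: [-0.2, -0.6, 0.7]
grip_width: -0.001
[[579. 367.  21.]
 [578. 365.  23.]
 [579. 366.  24.]
 [580. 371.  26.]
 [591. 372.  26.]
 [574. 365.  26.]
 [578. 370.  26.]
 [575. 366.  27.]
 [579. 366.  27.]
 [587. 372.  28.]
 [582. 371.  28.]
 [583. 372.  28.]
 [580. 370.  28.]
 [596. 368.  28.]
 [589. 372.  29.]
 [585. 372.  29.]
 [591. 372.  30.]
 [587. 371.  30.]
 [583. 371.  30.]
 [578. 370.  30.]]
[586.81258285 359.58030018 -15.63829219]
```

View pics/side6.png

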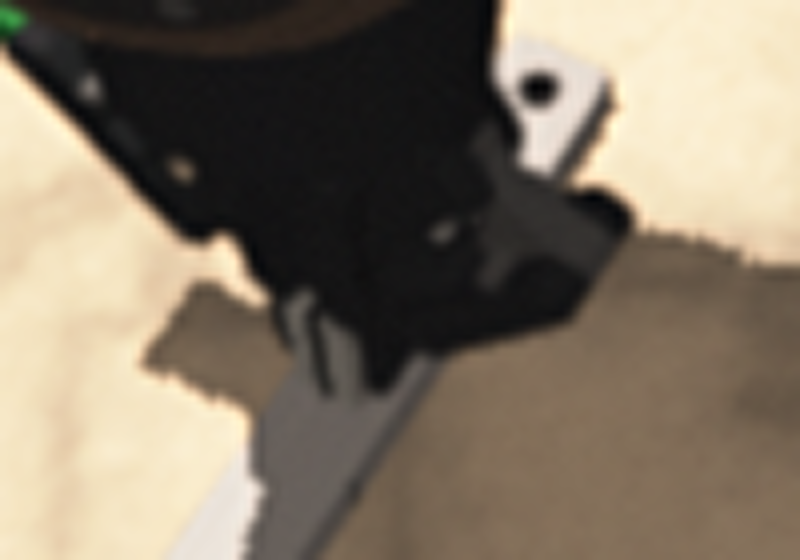

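```bash
python3 -m pendant '[{"x":0,"y":0,"z":-0.003,"ax":0,"ay":0,"az":0},{"x":0,"y":0,"z":-0.003,"ax":0,"ay":0,"az":0},{"x":0,"y":0,"z":0,"ax":0,"ay":0,"az":0}]'
python3 -m pendant '[{"x":0,"y":0,"z":-0.001,"ax":0,"ay":0,"az":0},{"x":0,"y":0,"z":0,"ax":0,"ay":0,"az":0}]'
python3 -m pendant '[{"x":0,"y":0,"z":-0.001,"ax":0,"ay":0,"az":0},{"x":0,"y":0,"z":0,"ax":0,"ay":0,"az":0}]'
```

```text
t: 7.58
position: [586.7, 359.5, -21.5]
orientation: [180.0, -0.0, 97.4]
force: [-2.1, -1.3, 7.2]
grip_width: 0.001
t: 7.82
position: [586.7, 359.5, -21.5]
orientation: [179.9, -0.0, 97.5]
force: [-5.0, -2.6, 16.6]
grip_width: 0.004
t: 8.07
position: [586.8, 359.6, -21.6]
orientation: [179.9, -0.0, 97.5]
force: [-7.4, -4.5, 25.6]
grip_width: -0.002
```

Contact came at reported z = -21.5, so true tip z = reported + 35.5, with about 9 N per mm of command. Now I raise, open, go down and grip.

```bash
python3 -m pendant '[{"x":0,"y":0,"z":0.03,"ax":0,"ay":0,"az":0},{"x":0,"y":0,"z":0,"ax":0,"ay":0,"az":0},{"x":0,"y":0,"z":0,"ax":0,"ay":0,"az":0},{"x":0,"y":0,"z":0,"ax":0,"ay":0,"az":0},{"x":0,"y":0,"z":0,"ax":0,"ay":0,"az":0}]' -1
python3 -m pendant '[{"x":0,"y":0,"z":-0.02,"ax":0,"ay":0,"az":0},{"x":0,"y":0,"z":-0.015,"ax":0,"ay":0,"az":0},{"x":0,"y":0,"z":-0.004,"ax":0,"ay":0,"az":0},{"x":0,"y":0,"z":0,"ax":0,"ay":0,"az":0},{"x":0,"y":0,"z":0,"ax":0,"ay":0,"az":0}]'
```

```text
t: 8.7
position: [586.3, 359.3, 5.0]
orientation: [-179.9, 0.0, 97.4]
force: [0.9, 0.4, 0.7]
grip_width: 1.003
t: 9.32
position: [586.8, 359.5, -32.9]
orientation: [180.0, -0.0, 97.4]
force: [-0.3, 0.1, -0.3]
grip_width: 1.002
```

```bash
python3 -m pendant '[{"x":0,"y":0,"z":0,"ax":0,"ay":0,"az":0},{"x":0,"y":0,"z":0,"ax":0,"ay":0,"az":0},{"x":0,"y":0,"z":0,"ax":0,"ay":0,"az":0},{"x":0,"y":0,"z":0,"ax":0,"ay":0,"az":0},{"x":0,"y":0,"z":0,"ax":0,"ay":0,"az":0}]' 1 70
```

```text
t: 9.95
position: [587.0, 359.6, -32.7]
orientation: [179.9, -0.0, 97.4]
force: [0.3, -0.5, 6.0]
grip_width: 0.256
```

```bash
python3 -m pendant '[{"x":0,"y":0,"z":0.04,"ax":0,"ay":0,"az":0},{"x":0,"y":0,"z":0.05,"ax":0,"ay":0,"az":0},{"x":-0.0096,"y":-0.0474,"z":0,"ax":0,"ay":0,"az":-2.9},{"x":-0.0096,"y":-0.0474,"z":0,"ax":0,"ay":0,"az":-2.9},{"x":-0.0096,"y":-0.0474,"z":0,"ax":0,"ay":0,"az":-2.9},{"x":-0.0096,"y":-0.0474,"z":0,"ax":0,"ay":0,"az":-2.9},{"x":-0.0098,"y":-0.0473,"z":0,"ax":0,"ay":0,"az":-2.9},{"x":0,"y":0,"z":-0.035,"ax":0,"ay":0,"az":0},{"x":0,"y":0,"z":0,"ax":0,"ay":0,"az":0},{"x":0,"y":0,"z":0,"ax":0,"ay":0,"az":0}]'
python3 - <<'E'
from h import *
p,d=camera("side"); cv2.imwrite("pics/side7.png",cv2.resize(p[70:270,180:440],None,fx=3,fy=3,interpolation=2)[:,:,::-1])
E
```

```text
t: 11.2
position: [538.5, 123.0, 22.1]
orientation: [-180.0, 0.0, 83.0]
force: [-0.1, -0.2, -4.2]
grip_width: 0.254
```

View pics/side7.png

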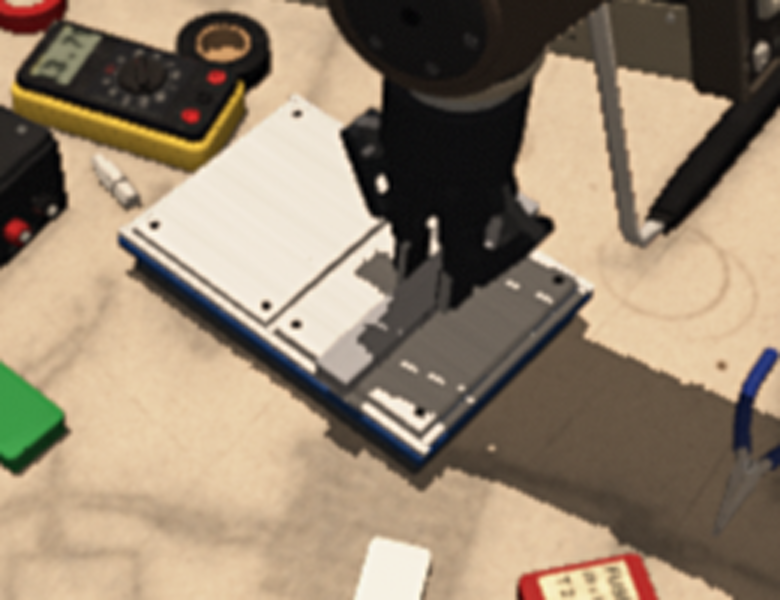

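```bash
python3 -m pendant '[{"x":0,"y":0,"z":-0.006,"ax":0,"ay":0,"az":0},{"x":0,"y":0,"z":-0.004,"ax":0,"ay":0,"az":0},{"x":0,"y":0,"z":0,"ax":0,"ay":0,"az":0}]'
python3 -m pendant '[{"x":0,"y":0,"z":-0.001,"ax":0,"ay":0,"az":0},{"x":0,"y":0,"z":0,"ax":0,"ay":0,"az":0}]'
python3 -m pendant '[{"x":0,"y":0,"z":-0.001,"ax":0,"ay":0,"az":0},{"x":0,"y":0,"z":0,"ax":0,"ay":0,"az":0}]'
```

```text
t: 11.62
position: [538.2, 122.7, 11.5]
orientation: [-180.0, 0.0, 83.0]
force: [1.1, 0.9, -4.9]
grip_width: 0.26
t: 11.88
position: [538.4, 122.5, 10.7]
orientation: [180.0, -0.0, 82.9]
force: [0.7, 0.2, -3.6]
grip_width: 0.256
t: 12.12
position: [538.4, 122.5, 9.9]
orientation: [180.0, -0.0, 82.9]
force: [-0.6, -0.7, -0.6]
grip_width: 0.256
```

```bash
python3 -m pendant '[{"x":0,"y":0,"z":-0.0003,"ax":0,"ay":0,"az":0},{"x":0,"y":0,"z":0,"ax":0,"ay":0,"az":0}]'
python3 -m pendant '[{"x":0,"y":0,"z":0,"ax":0,"ay":0,"az":0},{"x":0,"y":0,"z":0,"ax":0,"ay":0,"az":0},{"x":0,"y":0,"z":0,"ax":0,"ay":0,"az":0},{"x":0,"y":0,"z":0.03,"ax":0,"ay":0,"az":0},{"x":0,"y":0,"z":0.05,"ax":0,"ay":0,"az":0}]' -1
python3 -m pendant '[{"x":0.0075,"y":0.061,"z":0,"ax":0,"ay":0,"az":0},{"x":0,"y":0,"z":0,"ax":0,"ay":0,"az":0},{"x":0,"y":0,"z":0,"ax":0,"ay":0,"az":0}]' 1
python3 - <<'E'
from h import *
for n in("top","side"):
    p,d=camera(n); cv2.imwrite(f"pics/{n}8.png",p[:,:,::-1])
    for r in trace(n,"straightedge")[:2]: print(n,r["confidence"],r["point"],rect(n,r["pixels"],57))
    i=camera_info(n); v,u=np.mgrid[:420,:560]
E
```

```text
t: 12.38
position: [538.4, 122.5, 9.6]
orientation: [180.0, -0.0, 82.9]
force: [-0.7, -0.4, 1.5]
grip_width: 0.253
t: 13.0
position: [537.6, 122.4, 89.1]
orientation: [-179.8, 0.0, 82.9]
force: [0.2, 0.2, 0.5]
grip_width: 0.997
t: 13.38
position: [545.4, 183.5, 89.2]
orientation: [-180.0, 0.0, 83.0]
force: [-0.4, -0.3, -1.3]
grip_width: 0.373
side 0.73 [0.4057, 0.5752] ((535.95947265625, 127.23175048828125), (187.3870086669922, 30.28270149230957), 82.91165924072266)
```

View pics/side8.png

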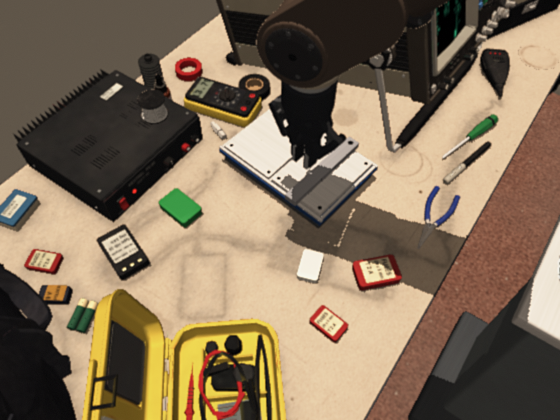

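The bar lies square on the near plate, and the gripper is above its left end. I'll lower for the left press.

```bash
python3 -m pendant '[{"x":0,"y":0,"z":-0.03,"ax":0,"ay":0,"az":0},{"x":0,"y":0,"z":-0.025,"ax":0,"ay":0,"az":0},{"x":0,"y":0,"z":-0.008,"ax":0,"ay":0,"az":0},{"x":0,"y":0,"z":0,"ax":0,"ay":0,"az":0},{"x":0,"y":0,"z":0,"ax":0,"ay":0,"az":0}]'
for i in 1; do python3 -m pendant '[{"x":0,"y":0,"z":-0.002,"ax":0,"ay":0,"az":0},{"x":0,"y":0,"z":0,"ax":0,"ay":0,"az":0}]'; done
python3 -m pendant '[{"x":0,"y":0,"z":-0.001,"ax":0,"ay":0,"az":0},{"x":0,"y":0,"z":0,"ax":0,"ay":0,"az":0}]'
python3 -m pendant '[{"x":0,"y":0,"z":-0.001,"ax":0,"ay":0,"az":0},{"x":0,"y":0,"z":0,"ax":0,"ay":0,"az":0}]'
```

```text
t: 14.2
position: [546.3, 183.5, 27.3]
orientation: [179.9, -0.0, 82.9]
force: [0.1, -0.8, 0.4]
grip_width: -0.001
t: 14.45
position: [545.9, 183.6, 24.7]
orientation: [180.0, -0.0, 82.9]
force: [-0.3, 1.2, -0.4]
grip_width: -0.004
t: 14.7
position: [545.8, 183.5, 23.4]
orientation: [180.0, 0.0, 82.9]
force: [0.3, 0.0, -0.6]
grip_width: -0.002
t: 14.95
position: [545.8, 183.5, 22.3]
orientation: [-180.0, 0.0, 82.9]
force: [-0.4, 0.3, 0.0]
grip_width: -0.002
```

```bash
python3 -m pendant '[{"x":0,"y":0,"z":-0.001,"ax":0,"ay":0,"az":0},{"x":0,"y":0,"z":0,"ax":0,"ay":0,"az":0}]'
python3 -m pendant '[{"x":0,"y":0,"z":-0.001,"ax":0,"ay":0,"az":0},{"x":0,"y":0,"z":0,"ax":0,"ay":0,"az":0}]'
```

```text
t: 15.2
position: [545.8, 183.5, 21.3]
orientation: [-180.0, 0.0, 82.9]
force: [0.6, 0.1, -0.3]
grip_width: -0.002
t: 15.45
position: [545.9, 183.5, 20.6]
orientation: [180.0, -0.0, 82.9]
force: [-0.2, -0.3, 4.4]
grip_width: -0.0
```

```bash
python3 -m pendant '[{"x":0,"y":0,"z":-0.001,"ax":0,"ay":0,"az":0},{"x":0,"y":0,"z":0,"ax":0,"ay":0,"az":0}]'
python3 -m pendant '[{"x":0,"y":0,"z":0,"ax":0,"ay":0,"az":0},{"x":0,"y":0,"z":0,"ax":0,"ay":0,"az":0}]'
```

```text
t: 15.7
position: [545.9, 183.6, 19.9]
orientation: [180.0, -0.0, 82.9]
force: [-0.5, -0.9, 8.4]
grip_width: 0.001
t: 15.95
position: [546.0, 183.6, 20.0]
orientation: [180.0, -0.0, 82.9]
force: [-2.7, 0.5, 8.0]
grip_width: -0.001
```

The left end holds 8 N with about 1.1 mm sink, which is just deck compliance with no 2 N dip. I'll hold a little longer, then do the right end.

```bash
python3 -m pendant '[{"x":0,"y":0,"z":0,"ax":0,"ay":0,"az":0},{"x":0,"y":0,"z":0,"ax":0,"ay":0,"az":0},{"x":0,"y":0,"z":0,"ax":0,"ay":0,"az":0},{"x":0,"y":0,"z":0.015,"ax":0,"ay":0,"az":0},{"x":0,"y":0,"z":0.015,"ax":0,"ay":0,"az":0},{"x":-0.0075,"y":-0.061,"z":0,"ax":0,"ay":0,"az":0},{"x":-0.0075,"y":-0.061,"z":0,"ax":0,"ay":0,"az":0},{"x":0,"y":0,"z":-0.02,"ax":0,"ay":0,"az":0},{"x":0,"y":0,"z":-0.005,"ax":0,"ay":0,"az":0},{"x":0,"y":0,"z":-0.001,"ax":0,"ay":0,"az":0},{"x":0,"y":0,"z":0,"ax":0,"ay":0,"az":0},{"x":0,"y":0,"z":0,"ax":0,"ay":0,"az":0}]'
python3 -m pendant '[{"x":0,"y":0,"z":-0.001,"ax":0,"ay":0,"az":0},{"x":0,"y":0,"z":0,"ax":0,"ay":0,"az":0}]'
python3 -m pendant '[{"x":0,"y":0,"z":-0.001,"ax":0,"ay":0,"az":0},{"x":0,"y":0,"z":0,"ax":0,"ay":0,"az":0}]'
```

```text
t: 17.45
position: [531.0, 62.1, 23.8]
orientation: [180.0, -0.0, 83.0]
force: [0.7, 0.1, -0.5]
grip_width: -0.0
t: 17.7
position: [530.8, 61.6, 22.4]
orientation: [180.0, 0.0, 83.0]
force: [0.3, -0.4, 0.5]
grip_width: -0.005
t: 17.95
position: [530.8, 61.5, 21.4]
orientation: [-180.0, 0.0, 82.9]
force: [0.5, -0.2, 0.2]
grip_width: -0.001
```

```bash
python3 -m pendant '[{"x":0,"y":0,"z":-0.001,"ax":0,"ay":0,"az":0},{"x":0,"y":0,"z":0,"ax":0,"ay":0,"az":0}]'
python3 -m pendant '[{"x":0,"y":0,"z":-0.001,"ax":0,"ay":0,"az":0},{"x":0,"y":0,"z":0,"ax":0,"ay":0,"az":0}]'
```

```text
t: 18.2
position: [530.9, 61.5, 20.6]
orientation: [180.0, 0.0, 82.9]
force: [0.3, -0.3, 2.8]
grip_width: -0.003
t: 18.45
position: [530.9, 61.5, 19.8]
orientation: [180.0, -0.0, 82.9]
force: [-2.1, -0.5, 8.7]
grip_width: -0.004
```

```bash
python3 -m pendant '[{"x":0,"y":0,"z":0,"ax":0,"ay":0,"az":0},{"x":0,"y":0,"z":0,"ax":0,"ay":0,"az":0},{"x":0,"y":0,"z":0,"ax":0,"ay":0,"az":0},{"x":0,"y":0,"z":0,"ax":0,"ay":0,"az":0},{"x":0,"y":0,"z":0,"ax":0,"ay":0,"az":0}]'
python3 -m pendant '[{"x":0,"y":0,"z":0.02,"ax":0,"ay":0,"az":0},{"x":0,"y":0,"z":0.06,"ax":0,"ay":0,"az":0},{"x":-0.0206,"y":0.0405,"z":0,"ax":0,"ay":0,"az":9.06},{"x":-0.0206,"y":0.0405,"z":0,"ax":0,"ay":0,"az":9.06},{"x":-0.0206,"y":0.0405,"z":0,"ax":0,"ay":0,"az":9.06},{"x":-0.0206,"y":0.0405,"z":0,"ax":0,"ay":0,"az":9.06},{"x":-0.0206,"y":0.0405,"z":0,"ax":0,"ay":0,"az":9.06},{"x":-0.0206,"y":0.0405,"z":0,"ax":0,"ay":0,"az":9.06},{"x":-0.0206,"y":0.0405,"z":0,"ax":0,"ay":0,"az":9.06},{"x":0,"y":0,"z":0,"ax":0,"ay":0,"az":9.06},{"x":0,"y":0,"z":0,"ax":0,"ay":0,"az":9.06},{"x":0,"y":0,"z":0,"ax":0,"ay":0,"az":9.06}]' -1
python3 -m pendant '[{"x":0,"y":0,"z":-0.04,"ax":0,"ay":0,"az":0},{"x":0,"y":0,"z":0,"ax":0,"ay":0,"az":0}]'
python3 - <<'E'
from h import *
for n in("top","side"):
    p,d=camera(n); cv2.imwrite(f"pics/{n}9.png",p[:,:,::-1])
    for q,z in(("red_tin",12),("straightedge",57)):
      for r in trace(n,q)[:4]: print(n,q,r["confidence"],np.array(r["point"])*[420,560],rect(n,r["pixels"],z))
s=arm.read_state();print(s["position"],s["orientation"],s["q"])
E
```

```text
t: 19.08
position: [530.9, 61.5, 19.9]
orientation: [180.0, -0.0, 82.9]
force: [-1.4, -0.6, 8.6]
grip_width: -0.0
t: 20.58
position: [386.4, 345.2, 99.3]
orientation: [-180.0, -0.0, 173.9]
force: [0.1, 0.9, -0.3]
grip_width: 0.997
t: 20.82
position: [385.5, 344.2, 57.7]
orientation: [-179.8, -0.2, 173.5]
force: [0.2, 0.0, 0.5]
grip_width: 0.998
top red_tin 0.84 [256.284 260.4  ] ((465.2403564453125, 275.5599365234375), (34.890235900878906, 52.06879806518555), 18.641843795776367)
top red_tin 0.83 [305.508 284.872] ((368.64898681640625, 224.94827270507812), (71.9079360961914, 47.19691467285156), 45.86314392089844)
top red_tin 0.72 [125.58  239.512] ((715.2380981445312, 311.430908203125), (47.09745788574219, 73.6047592163086), 83.91902160644531)
top straightedge 0.55 [213.192 344.12 ] ((539.3125, 122.09716796875), (178.8276824951172, 26.620588302612305), 82.98675537109375)
side red_tin 0.93 [324.198 328.104] ((380.9080505371094, 347.368408203125), (37.50728225708008, 43.893455505371094), 85.42153930664062)
side red_tin 0.86 [208.32  179.424] ((713.1624145507812, 314.0121154785156), (49.00202560424805, 76.31371307373047), 82.34723663330078)
side red_tin 0.71 [278.082 382.984] ((360.95501708984375, 232.53744506835938), (75.95428466796875, 39.48115921020508), 49.8471565246582)
side red_tin 0.67 [264.18  304.696] ((464.1421813964844, 280.634033203125), (31.1633358001709, 58.04958724975586), 18.401042938232422)
side straightedge 0.63 [189.882 306.32 ] ((541.478515625, 181.88784790039062), (75.0600357055664, 27.01495933532715), 83.1574935913086)
[387.05519579 345.31582212  60.42746833] [1.79934190e+02 7.04787922e-02 1.73540047e+02] [ 3.44370903e+01  3.03946961e+01  1.11924764e+02  5.90679562e-03
  3.75841797e+01 -4.91076752e+01]
```

View pics/side9.png

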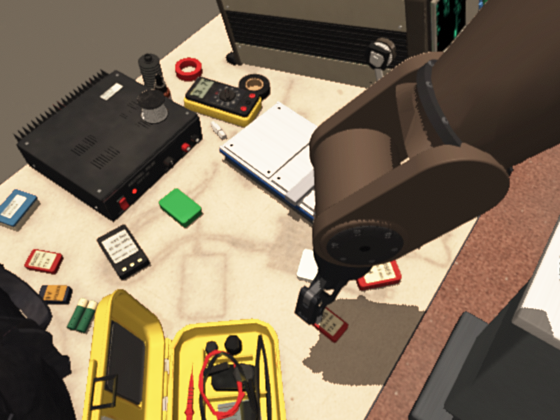

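View pics/top9.png

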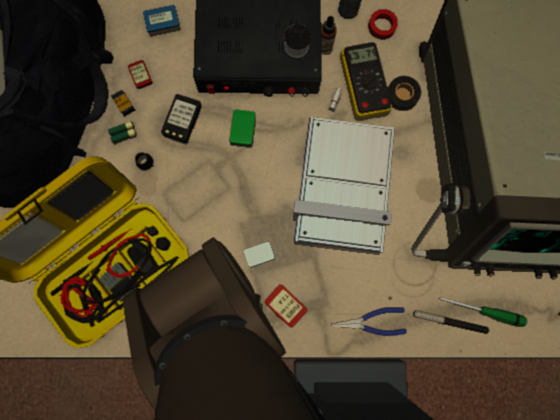

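Top view: the bar centre is at (539,122), lying across the near plate. The gripper is over the small red tin at side pixel (322,315). I'm going down on the tin.

```bash
python3 -m pendant '[{"x":0,"y":0,"z":-0.04,"ax":0,"ay":0,"az":0},{"x":0,"y":0,"z":-0.03,"ax":0,"ay":0,"az":0},{"x":0,"y":0,"z":-0.02,"ax":0,"ay":0,"az":0},{"x":0,"y":0,"z":-0.004,"ax":0,"ay":0,"az":0},{"x":0,"y":0,"z":0,"ax":0,"ay":0,"az":0},{"x":0,"y":0,"z":0,"ax":0,"ay":0,"az":0}]'
python3 - <<'E'
from h import *
p,d=camera("side"); cv2.imwrite("pics/side10.png",cv2.resize(p[260:380,250:410],None,fx=4,fy=4,interpolation=2)[:,:,::-1])
E
```

```text
t: 21.88
position: [387.0, 345.3, -33.6]
orientation: [179.9, 0.1, 173.5]
force: [0.1, 0.9, 0.6]
grip_width: 1.003
```

View pics/side10.png

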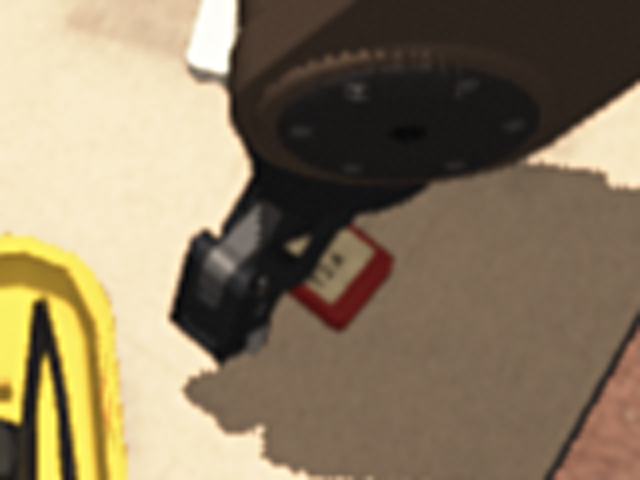

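Left finger is clear of the yellow case and outside the tin. I close the gripper gently.

```bash
python3 -m pendant '[{"x":0,"y":0,"z":-0.001,"ax":0,"ay":0,"az":0},{"x":0,"y":0,"z":0,"ax":0,"ay":0,"az":0},{"x":0,"y":0,"z":0,"ax":0,"ay":0,"az":0},{"x":0,"y":0,"z":0,"ax":0,"ay":0,"az":0},{"x":0,"y":0,"z":0,"ax":0,"ay":0,"az":0}]' 1 30
```

```text
t: 22.55
position: [386.7, 345.1, -35.3]
orientation: [180.0, 0.0, 173.6]
force: [-0.7, -0.4, 6.4]
grip_width: 0.388
```

```bash
python3 -m pendant '[{"x":0,"y":0,"z":0.05,"ax":0,"ay":0,"az":0},{"x":0,"y":0,"z":0.05,"ax":0,"ay":0,"az":0},{"x":0.0459,"y":-0.032,"z":0,"ax":-0.5,"ay":0.06,"az":-0.1},{"x":0.0459,"y":-0.032,"z":0,"ax":-0.55,"ay":0.07,"az":-0.1},{"x":0.0459,"y":-0.032,"z":0,"ax":-0.55,"ay":0.07,"az":-0.1},{"x":0.0459,"y":-0.032,"z":0,"ax":-0.55,"ay":0.07,"az":-0.1},{"x":0.0459,"y":-0.032,"z":0,"ax":-0.55,"ay":0.07,"az":-0.1},{"x":0.0459,"y":-0.032,"z":0,"ax":-0.55,"ay":0.07,"az":-0.1},{"x":0,"y":0,"z":-0.04,"ax":0,"ay":0,"az":0},{"x":0,"y":0,"z":0,"ax":0,"ay":0,"az":0},{"x":0,"y":0,"z":0,"ax":0,"ay":0,"az":0}]'
python3 - <<'E'
from h import *
p,d=camera("side"); cv2.imwrite("pics/side11.png",cv2.resize(p[70:270,180:440],None,fx=3,fy=3,interpolation=2)[:,:,::-1])
i=camera_info("side"); v,u=np.mgrid[:420,:560]
hsv=cv2.cvtColor(p,cv2.COLOR_RGB2HSV)
for r in trace("side","red_tin")[:4]: print(r["confidence"],np.array(r["point"])*[420,560])
s=arm.read_state();print(s["t"],s["position"],s["orientation"],s["force"])
E
```

```text
t: 23.92
position: [662.0, 153.5, 25.3]
orientation: [-176.7, -0.0, 173.0]
force: [0.2, 0.6, -0.3]
grip_width: 0.388
0.89 [142.38  258.888]
0.83 [209.412 179.984]
0.74 [264.39  310.128]
0.73 [272.118 376.488]
24.025 [662.36238269 153.73047459  26.00799138] [-1.76758728e+02  7.77136417e-02  1.72994878e+02] [-0.72673437 -0.66638017 -0.25895494]
```

View pics/side11.png

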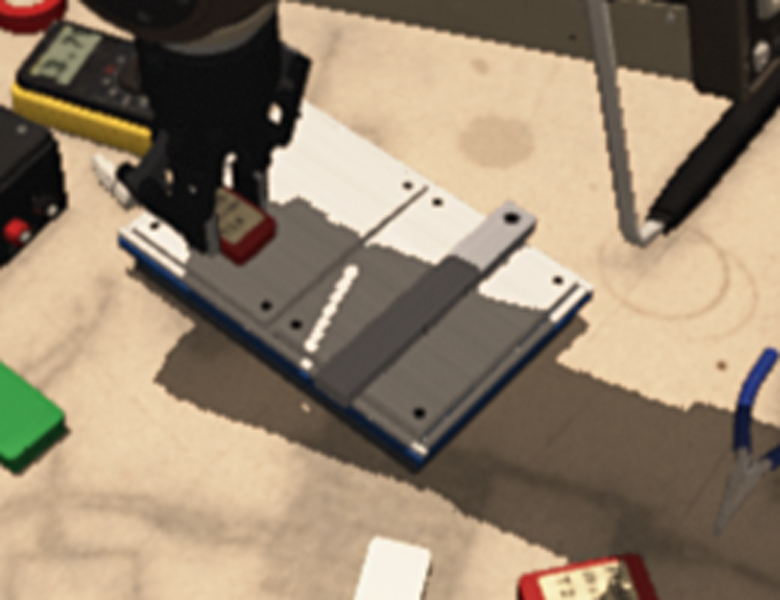

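```bash
python3 -m pendant '[{"x":0,"y":0,"z":-0.01,"ax":0,"ay":0,"az":0},{"x":0,"y":0,"z":-0.006,"ax":0,"ay":0,"az":0},{"x":0,"y":0,"z":0,"ax":0,"ay":0,"az":0}]'
python3 -m pendant '[{"x":0,"y":0,"z":-0.0015,"ax":0,"ay":0,"az":0},{"x":0,"y":0,"z":0,"ax":0,"ay":0,"az":0}]'
python3 -m pendant '[{"x":0,"y":0,"z":-0.001,"ax":0,"ay":0,"az":0},{"x":0,"y":0,"z":0,"ax":0,"ay":0,"az":0}]'
python3 -m pendant '[{"x":0,"y":0,"z":-0.0005,"ax":0,"ay":0,"az":0},{"x":0,"y":0,"z":0,"ax":0,"ay":0,"az":0}]'
```

```text
t: 24.4
position: [661.7, 153.0, 7.8]
orientation: [-176.7, -0.1, 173.0]
force: [-0.5, -0.4, -0.3]
grip_width: 0.386
t: 24.65
position: [662.1, 153.0, 6.9]
orientation: [-176.7, -0.0, 172.9]
force: [-0.1, 0.1, -0.3]
grip_width: 0.389
t: 24.9
position: [662.0, 153.0, 5.9]
orientation: [-176.7, -0.0, 172.9]
force: [0.8, -0.1, 0.2]
grip_width: 0.385
t: 25.15
position: [662.1, 153.0, 5.6]
orientation: [-176.7, -0.0, 172.9]
force: [-0.4, -0.3, 0.7]
grip_width: 0.393
```

```bash
python3 -m pendant '[{"x":0,"y":0,"z":-0.0005,"ax":0,"ay":0,"az":0},{"x":0,"y":0,"z":0,"ax":0,"ay":0,"az":0}]'
python3 -m pendant '[{"x":0,"y":0,"z":-0.0003,"ax":0,"ay":0,"az":0},{"x":0,"y":0,"z":0,"ax":0,"ay":0,"az":0}]'
```

```text
t: 25.4
position: [662.1, 153.0, 5.2]
orientation: [-176.7, -0.0, 172.9]
force: [-1.0, -0.1, 3.5]
grip_width: 0.388
t: 25.65
position: [662.1, 153.0, 4.9]
orientation: [-176.7, -0.0, 172.9]
force: [-2.2, -0.2, 6.1]
grip_width: 0.382
```

```bash
python3 -m pendant '[{"x":0,"y":0,"z":0.0006,"ax":0,"ay":0,"az":0},{"x":0,"y":0,"z":0,"ax":0,"ay":0,"az":0}]'
python3 -m pendant '[{"x":0,"y":0,"z":0,"ax":0,"ay":0,"az":0},{"x":0,"y":0,"z":0,"ax":0,"ay":0,"az":0},{"x":0,"y":0,"z":0,"ax":0,"ay":0,"az":0},{"x":0,"y":0,"z":0,"ax":0,"ay":0,"az":0},{"x":0,"y":0,"z":0.02,"ax":0,"ay":0,"az":0},{"x":0,"y":0,"z":0.05,"ax":0,"ay":0,"az":0},{"x":0,"y":0,"z":0.06,"ax":0,"ay":0,"az":0},{"x":0,"y":0.03,"z":0.05,"ax":0,"ay":0,"az":0},{"x":-0.02,"y":0.058,"z":0,"ax":0,"ay":0,"az":0},{"x":-0.02,"y":0.058,"z":0,"ax":0,"ay":0,"az":0},{"x":-0.02,"y":0.058,"z":0,"ax":0,"ay":0,"az":0}]' -1
python3 - <<'E'
from h import *
for n in("top","side"):
    p,d=camera(n); cv2.imwrite(f"pics/{n}12.png",p[:,:,::-1])
    for q,z in(("red_tin",53),("straightedge",57)):
      for r in trace(n,q)[:4]: print(n,q,round(r["confidence"],2),np.array(r["point"])*[420,560],rect(n,r["pixels"],z))
E
```

```text
t: 25.9
position: [662.1, 153.1, 5.2]
orientation: [-176.7, -0.0, 172.9]
force: [-0.9, -0.1, 3.8]
grip_width: 0.39
t: 27.28
position: [601.3, 358.7, 187.2]
orientation: [-176.8, 0.1, 172.9]
force: [0.7, 0.9, -1.5]
grip_width: 0.998
top red_tin 0.96 [146.412 324.408] ((661.5628662109375, 154.78643798828125), (35.2992057800293, 56.8724365234375), 84.13115692138672)
top red_tin 0.54 [114.702 251.328] ((715.6802368164062, 294.4352111816406), (35.841793060302734, 19.045032501220703), 0.7045891284942627)
top straightedge 0.69 [213.78 350.  ] ((536.4793701171875, 108.21177673339844), (153.994140625, 26.864259719848633), 83.35063171386719)
side red_tin 0.66 [211.386 179.312] ((689.4747314453125, 331.67047119140625), (48.23106384277344, 75.24150085449219), 82.76448822021484)
side red_tin 0.63 [150.696 258.72 ] ((657.7163696289062, 158.54476928710938), (41.91016387939453, 61.88611602783203), 81.63026428222656)
side red_tin 0.61 [273.294 376.992] ((362.2986145019531, 249.59304809570312), (70.96554565429688, 51.0347900390625), 47.06308364868164)
side straightedge 0.82 [171.192 325.304] ((534.6082153320312, 127.46591186523438), (185.65464782714844, 29.954858779907227), 83.68168640136719)
side straightedge 0.35 [199.794 296.52 ] ((491.05987548828125, 145.70034790039062), (168.42431640625, 55.66902542114258), 79.7143783569336)
```

View pics/side12.png

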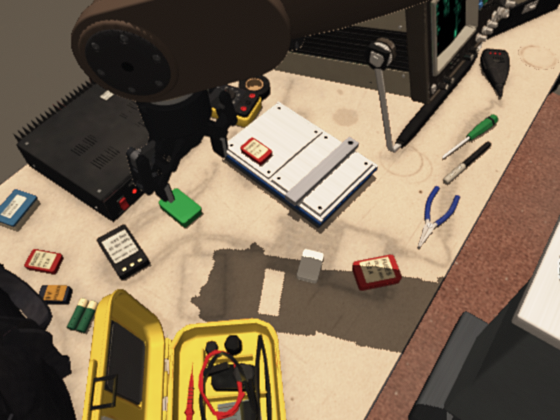

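View pics/top12.png

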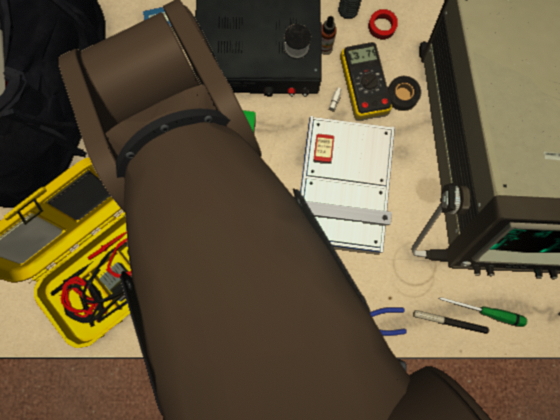

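Run:
```python
from h import *
p,d=camera("top"); i=camera_info("top"); v,u=np.mgrid[:420,:560]
c=np.stack([(u-i["K"][0,2])/i["K"][0,0]*d,(v-i["K"][1,2])/i["K"][1,1]*d,d],-1)
W=(c-i["t"])@i["R"]
a=np.radians(-7.1);ex=np.array([np.cos(a),np.sin(a)]);ey=np.array([-ex[1],ex[0]])
q=W[...,:2]-[598.5,113.3]; X=q@ex;Y=q@ey; Z=W[...,2]
k=(d>0)&(abs(X-57.5)<18)&(abs(Y-49)<11)
print("tin plane", np.linalg.lstsq(np.c_[X[k]-57.5,Y[k]-49,np.ones(k.sum())],Z[k],rcond=None)[0])
for y in range(-70,-10,15):
  k=(d>0)&(abs(X+59)<7)&(abs(Y-y)<8); print("bar top",y,np.median(Z[k]).round(2))
cv2.imwrite("pics/top13.png",cv2.resize(p[100:260,280:410],None,fx=4,fy=4,interpolation=2)[:450,:,::-1]) if 0 else cv2.imwrite("pics/top13.png",cv2.resize(p[110:255,285:405],None,fx=4,fy=4,interpolation=2)[:,:,::-1])
s=arm.read_state(); print(s["t"],s["position"],s["force"])
```

```text
tin plane [ 1.08670298e-02 -3.80274685e-02  5.47482145e+01]
bar top -70 56.44
bar top -55 56.57
bar top -40 56.42
bar top -25 56.62
27.625 [602.54850714 355.9035894  185.90973867] [ 0.33916513 -0.95516085 -0.31974904]
```

View pics/top13.png

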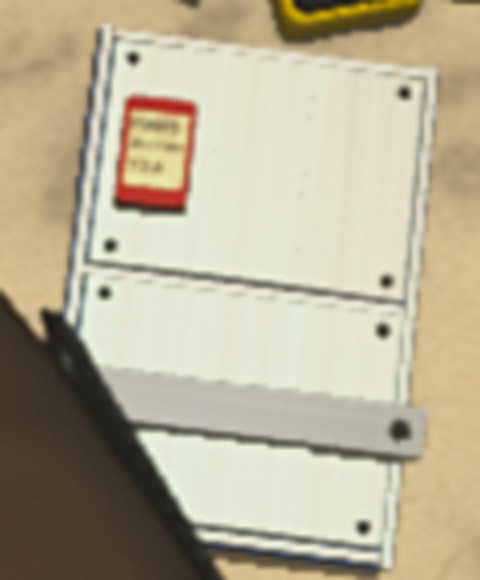

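The close crop shows the tin on the far plate's left slope, clear of the strips. The bar is flat and level across the near plate, and the gripper is well clear. Handing in.

```bash
python3 -m pendant '[{"x":0,"y":0,"z":0,"ax":0,"ay":0,"az":0},{"x":0,"y":0,"z":0,"ax":0,"ay":0,"az":0}]'; python3 -c "
from station import arm
print(arm.hand_in())"
```

```text
t: 27.88
position: [602.5, 356.2, 185.3]
orientation: [-176.7, -0.0, 172.9]
force: [-0.1, -0.1, 0.2]
grip_width: 0.999
the job is handed in; nothing more can be done
None
```

The job is done and handed in at about 28 s, with the gripper open and well clear; no verdict came back.

**Straightedge test:** I laid it across the middle of the near plate, let go, and pressed about 62 mm left of the middle at 8.0–8.4 N, then about 62 mm right at 8.6–8.7 N. I held each press for more than half a second. Neither end dipped at 2 N; both sank only about 1 mm with the deck. So the near plate is flat and the far one is crowned. Depth agrees: the far plate's edges are about 2.5 mm low.

**Red tin:** I set the small red tin on the far plate's left slope, about 49 mm left of the plate's middle. It spans roughly 31 to 66 mm, so it is clear of the edge strips. The straightedge is still lying across the near plate.

**Last checks:**
- **Straightedge:** its top read 56.4–56.6 mm along the visible part, so it lies level; 57 mm was expected.
- **Tin tilt:** depth gave about 0.038 rad against the slope's 0.057. I put that down to depth noise and the rounded lid.

**What disagreed:**
- **TCP height:** the reported value was about 35.5 mm lower than the true fingertips, so my first grasp closed above the bar. I corrected this by touching the bar's top on the table with the shut fingers. That touch reached about 26 N; it was before the press test, which stayed under 9 N.
- **Cameras:** the side and top views differed by a few mm, so I relied on relative positions.

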